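Clamp a thin copper box without denting it

TASK

Slide the open copper box along the steel plate into the vise until it stands centred between the two blue jaws, then push the sliding jaw up so that its sprung wooden face holds the box snugly and squarely against the fixed jaw, and last swing the red-ended lever all the way over, away from the robot, to lock. The copper is thin and dents at 15 N: push it gently, without gripping it, lifting it or tipping it. Leave the tools and other loose things where they are.

Things in the scene. Friction and masses are not known exactly. Their poses are not given: they have to be found in the camera images.
- vise: Dark steel plate bolted to the table, 12 mm thick, carrying the vise. Origin at its underside, so its top is at own z = 12 mm. Own x points from the sliding jaw to the fixed jaw, roughly away from the robot. The plate spans x -190 to 170, y -200 to 300 mm. The fixed jaw's inner face lies at x = 95 mm; both jaws are centred on y = 0; the space between them is open at both y ends.
- fixed_jaw: Blue block with a wooden face bolted on the plate, 30 mm (x) by 130 mm (y) by 45 mm high. Origin at the foot of its inner face, at the middle, on the plate's top; the block lies from x = 0 to 30 mm.
- jaw: Sliding jaw: blue block with a yellow mark, 30 (x) by 120 mm (y), top 46 mm above the plate. Slides along the vise's x only, stiffly (about 8 N), and stays where left. Origin on the plate's top, mid-width, under the block's side facing the fixed jaw; its flat back, to push on, is at own x = -30 mm. Starts with its origin at -86 to -61 mm in the vise's x, can reach +14 mm.
- pad_face (a point): Middle of the pressing surface of the wooden face plate (120 mm wide, 3 to 43 mm above the plate, 12 mm thick) on springs before the sliding jaw. Relaxed, it lies 26 mm ahead of the jaw's origin; it gives up to 12 mm at 0.6 N per mm (7 N fully pressed in), then is solid.
- work: Open-topped thin copper box with a brass rim, 80 mm (x) by 110 mm (y) by 50 mm high, walls 2.5 mm, about 0.23 kg, standing loose on the plate at the +y side of the vise. Origin at the centre of its underside. Its x is to lie along the vise's x, so the 80 mm is between the jaws.
- lock (a joint): Angle of the locking lever, rad: 0 leaning back towards the sliding jaw's open end (-x of the vise, towards the robot), 1.0 right over to +x, where it stops. It stays where it is left and turns easily. Locked is above 0.75.
- lock_tip (a point): Centre of the red ball (26 mm across) at the lever's end. The lever is a 10 mm rod 100 mm long that turns about an axis along the vise's y through the point x = -50, y = -145, z = 34 mm in the vise's frame; below it is a grey block 70 x 50 x 25 mm.
- block: Loose bright steel bench block on the plate, 50 x 65 x 30 mm, origin under its centre. To be left alone.
- dapping: Loose upright steel punch on the plate, 40 mm across and 66 mm high, origin under its centre. To be left alone.
- hammer: Hammer with a dark wooden handle lying on the table, 260 mm long, origin under its middle. To be left alone.
- bowl: Copper bowl on the table, 120 mm across, 45 mm high, origin under its centre. To be left alone.
- jar: Amber jar with a green cap on the table, 70 mm across, 100 mm high, origin under its centre. To be left alone.
- driver: Screwdriver with a green handle lying on the table, 170 mm long, origin under its middle. To be left alone.
- stakewood: Wooden cylinder standing on the table, 80 mm across, 70 mm high, origin under its centre. To be left alone.

How it is judged (in metres and radians):
On the way, in this order (a step that is already met when the one before it is completed fails the run):
1. the copper box stands on the plate between the jaws, centred within 20 mm along them (y of work in the frame of vise between -0.02 and 0.02 m and z of work in the frame of vise below 0.02 m and angle between work's own z axis and vertical below 0.1 rad and x of work in the frame of vise between 0 and 0.06 m), for 0.2 s.
2. the sliding jaw's sprung face presses the box squarely against the fixed jaw, with over 1 N at the jaw and over 0.5 N at the fixed jaw (y of work in the frame of vise between -0.02 and 0.02 m and z of work in the frame of vise below 0.02 m and angle between work's own z axis and vertical below 0.1 rad and contact force between jaw and work above 1 N and contact force between fixed_jaw and work above 0.5 N and angle between the x axis of work and the x axis of vise, either way round below 0.07 rad), for 0.3 s.
3. the lever is swung over (above 0.75 rad) while the box stays held (all of step 2 and value of joint lock above 0.75 rad), for 0.2 s.
At the end, for the whole second after the job is handed in: The box stands upright on the plate at rest, centred within 20 mm along the jaws and square to them within 0.07 rad, held by the sliding jaw's sprung face (over 1 N) against the fixed jaw (over 0.5 N), and the lever is over, above 0.75 rad (all of step 3 and linear speed of work below 0.01 m/s); the robot touches nothing.
It fails at once if the robot presses on the copper box with more than 15 N (contact force between any of the fingers, the arm and work above 15 N).
It fails at once if a jaw presses on the copper box with more than 15 N (contact force between any of jaw, fixed_jaw and work above 15 N).
It fails at once if the copper box is lifted (over 15 mm off the plate) or tipped (over 0.3 rad) (z of work in the frame of vise above 0.027 m or angle between work's own z axis and vertical above 0.3 rad).
It fails at once if another loose thing is moved more than 30 mm (distance of any of block, dapping, hammer, bowl, jar, driver, stakewood from where it was at the start of the episode above 0.03 m).
It also fails if it takes over 72 s, if anything falls off the work surface, if the arm or the gripper's body presses on something with over 40 N, if the wrist force passes 120 N, or if a joint passes its speed limit or range.

ROBOT

A 6-joint arm with a two-finger parallel gripper is mounted at the origin on the work surface. World frame = base frame: x ahead of the robot, y to its left, z up, the work surface at z = 0. Lengths are in mm, angles in rad, forces in N, time in s.
With the tool pointing down it reaches from about 250 to 850 mm from the base axis. Payload 12.5 kg.
Tool frame: the origin (TCP) lies on the centre line of the jaws, within the pads' length; the fingertips stand 14 mm ahead of it and the grasp point (between the pads) lies 5 mm behind it (arm.tip_reach is the z of the fingertips in the tool frame, in mm); z points along the fingers, x is the direction in which the jaws open and shut, and the axes are right-handed (so a half turn about z gives the same grasp; the last joint's range is limited). The gripper opens to 93 mm and grips with 3 to 60 N. Pads are 15 mm wide; open, the fingers measure 128 mm over their backs; the gripper's body (75 mm by 188 mm) begins 65 mm behind the grasp point.
Start: joints at [1.104, 0.351, 1.652, -0, 1.139, -0.085], TCP at [204.893, 510.395, 232.633] pointing down, gripper open.
Joint ranges: [-2.75, 2.75], [-0.79, 2.1], [0.01, 2.65], [-1.57, 4.71], [0.07, 3.14], [-2.87, 2.87]. Speed limits (rad/s): [2.22, 2.22, 2.79, 3.14, 3.14, 3.14].

INTERFACE

Orientations are given as a unit quaternion [x, y, z, w].
In Python, from station import readout, vision, arm gives the robot as it stands.
- The arm moves only by the tool step_arm, never from a script. Its argument "plan" is a list of rows, each a list of 5 numbers: the opening, from 0 (shut) to 1 (fully open), then the shift along the tool's x, y, z in mm, then the turn about the tool's z in rad. A call has 1 to 12 rows; each row shifts and turns the commanded pose from where the row before left it, along the tool's axes as they then stand; what a row does not reach is not made up. A row lasts 1/12 s, in which the tool goes at most 41.7 mm and 7.16 degrees, less where a joint would pass 70% of its speed; a pose out of reach is approached as far as the arm can. A call is refused whole if a number of a shift passes 41.7 or a number of a turn 0.125, either way. A call with a gripper value outside its range is refused whole. The fingers move at their own pace and stop on an object; "grip_force" is the grip in N (left out, the last holds). Time passes only in rows, so rows that do not move let the fingers close. It gives the time, the measured TCP pose, the force and the opening at its end, in the units of the state.
- readout.sense(): the state, without advancing time (a new reading comes with each control period).
- vision.read_camera(name): name is "scene" or "top" or "wrist"; returns (picture, depth): 384x512x3 uint8, red, green, blue; 384x512 float32, mm along the optical axis (not along the pixel's ray), 0 where there is no reading.
- vision.camera_model(name): a dict with "K" (3x3 intrinsics, pixels), "extrinsics" (4x4, takes a point from camera to world coordinates). Camera axes: x right, y down, z forward; pixel columns grow to the right and rows downward; lengths in mm; the calibration is good to about 2 mm. A picture is of the moment at which its call begins: read the wrist's pose just before it. camera_model takes no time and is no camera call; for the wrist camera it gives the pose at the moment of the call.
- arm.finish_job(): hands the job in, once; it reports no verdict.
The state is a dict: "clock": time; "joint_pos": joint angles; "qvel": joint speeds; "tau": joint torques, N m; "ee_pos": TCP position; "orientation": TCP orientation; "force": force on the tool from outside, world axes, zero at the start; "torque": the same for the moment, N m; "grip_width": finger opening in mm.
Only numpy, scipy, OpenCV 4.12 (cv2) and the standard library are available. Lean on these libraries where they do the work, as an engineer would, in place of code of your own. Each camera call takes 0.05 s, during which the arm holds its last target. There are 200 camera calls.

## Working session

There is one attempt and no reset: what is moved stays moved. The work goes in short steps, Python scripts to look and compute and a tool call to move; the robot and the scene stay as the last step left them, time stands still between calls to the robot, and variables do not carry over. Pictures are saved under pics/ and viewed, about 8 in all and at most 12, crops included, and the job is handed in when it is done.

Besides the shell and the picture viewer there is one more tool, called after "Request:" in YAML: its name, and indented under it one key for each argument. step_arm: Moves the arm, as the interface text tells. Its arguments: {"type":"object","properties":{"plan":{"type":"array","items":{"type":"array","items":{"type":"number"}}},"grip_force":{"type":"number"}},"required":["plan"]}

```bash
mkdir -p pics
python3 - <<'E'
from station import readout, vision, arm
import cv2,numpy as np
print(readout.sense())
for n in("top","scene"):
    p,d=vision.read_camera(n); m=vision.camera_model(n); print(n,m)
    np.savez(f"{n}0.npz",p=p,d=d,K=m["K"],E=m["extrinsics"])
    cv2.imwrite(f"pics/{n}0.png",cv2.resize(p[:,:,::-1],(800,600)))
E
```

```text
{'clock': 0.0, 'joint_pos': array([ 1.10441294e+00,  3.51270301e-01,  1.65239363e+00, -1.33990821e-05,
        1.13910670e+00, -8.45924200e-02]), 'qvel': array([ 2.95793328e-04, -1.29593790e-03, -1.12536752e-03, -5.28005838e-04,
        6.40400823e-04, -1.65899718e-05]), 'tau': array([-2.05504836e-05, -4.97304726e+01, -2.85260779e+01,  6.99510681e-02,
        2.55744229e-02, -1.66925547e-04]), 'ee_pos': array([204.75285398, 510.12474339, 232.09434158]), 'orientation': array([ 8.28425433e-01,  5.60099058e-01, -5.11094110e-04,  2.92794662e-04]), 'force': array([-0.06248256, -0.61524314,  0.09105628]), 'torque': array([ 0.00813228, -0.07365438,  0.08539213]), 'grip_width': 93.1136833650888}
top {'K': array([[370.36611585,   0.        , 253.37354004],
       [  0.        , 370.36611585, 186.76697174],
       [  0.        ,   0.        ,   1.        ]]), 'extrinsics': array([[ 2.56943956e-02, -9.90713047e-01,  1.33519497e-01,
         3.71655137e+02],
       [-9.99459045e-01, -2.82015653e-02, -1.69200949e-02,
        -9.06685351e-01],
       [ 2.05284176e-02, -1.33012517e-01, -9.90901738e-01,
         1.23346368e+03],
       [ 0.00000000e+00,  0.00000000e+00,  0.00000000e+00,
         1.00000000e+00]])}
scene {'K': array([[390.30086682,   0.        , 253.87463599],
       [  0.        , 390.30086682, 194.04794824],
       [  0.        ,   0.        ,   1.        ]]), 'extrinsics': array([[ 7.74070116e-01,  4.72142065e-01, -4.21778764e-01,
         1.07949930e+03],
       [ 6.33076009e-01, -5.71465578e-01,  5.22151185e-01,
        -7.01702772e+02],
       [ 5.49749353e-03, -6.71199645e-01, -7.41256241e-01,
         1.07157064e+03],
       [ 0.00000000e+00,  0.00000000e+00,  0.00000000e+00,
         1.00000000e+00]])}
```

View pics/top0.png

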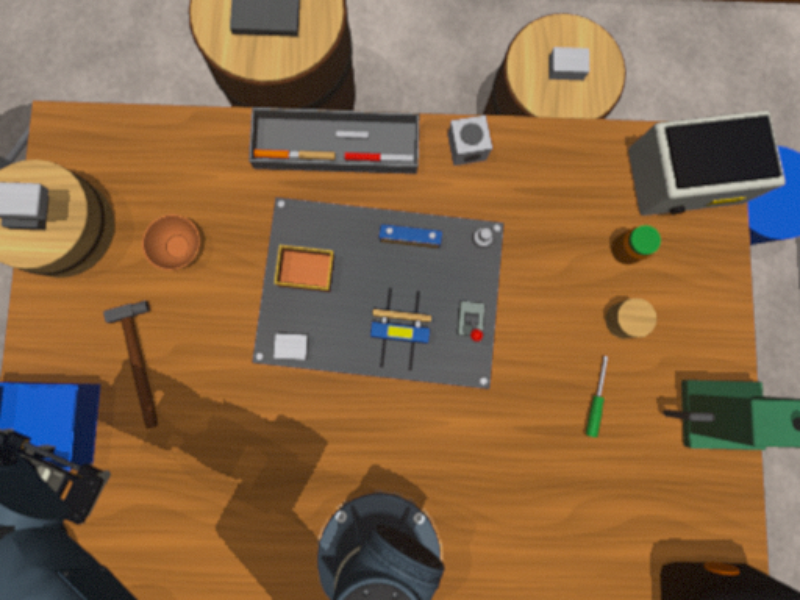

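View pics/scene0.png

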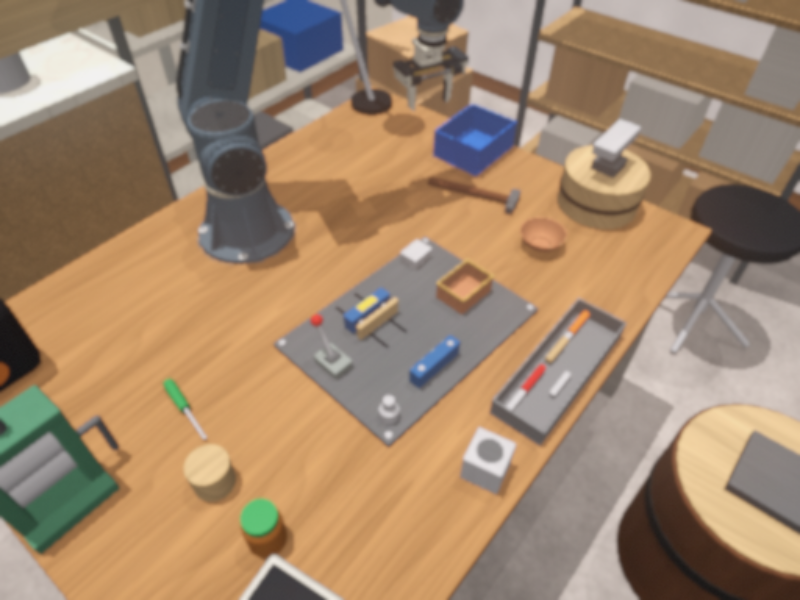

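The top view (800x600) shows the plate with corners at about (276,200), (502,222), (489,387) and (255,361). The box is at (304,268), the fixed jaw at (410,235), the sliding jaw at (400,328) and the red ball at (476,335). The scene view agrees.

```bash
cat > h.py <<'E'
import numpy as np,cv2
def ray(K,E,uv,z):
    uv=np.atleast_2d(np.asarray(uv,float)); d=np.c_[(uv-K[:2,2])/[K[0,0],K[1,1]],np.ones(len(uv))]@E[:3,:3].T
    o=E[:3,3]; return (o+d*((z-o[2])/d[:,2])[:,None])[:,:2]
def blob(mask,roi=None):
    m=mask.astype(np.uint8)
    if roi: r=np.zeros_like(m); x0,y0,x1,y1=roi; r[y0:y1,x0:x1]=1; m=m*r
    cs,_=cv2.findContours(m,cv2.RETR_EXTERNAL,cv2.CHAIN_APPROX_NONE)
    return max(cs,key=cv2.contourArea)[:,0,:]
def rect(P): # metric rect from world xy contour
    c,s,a=cv2.minAreaRect(P.astype(np.float32)); return np.round(c,1),np.round(s,1),round(a,2)
E
python3 - <<'E'
import numpy as np,cv2
from h import *
f=np.load("top0.npz");p,K,E=f["p"],f["K"],f["E"]
H,S,V=[c.astype(int) for c in cv2.split(cv2.cvtColor(p,cv2.COLOR_RGB2HSV))]
roi=(150,115,335,255)
w=np.zeros(S.shape,bool);w[115:255,150:335]=1
wood=(H>5)&(H<22)&(S>100)&w
m=((S<70)&(V<140)&w).astype(np.uint8)
m=cv2.morphologyEx(m,cv2.MORPH_CLOSE,np.ones((15,15)))
cp=blob(m);print("plate",rect(ray(K,E,cp,12)))
blue=(H>100)&(H<125)&(S>110)
for n,r,z in(("fixed",(235,135,300,165),57),("jaw",(225,195,290,225),58)):
    P=ray(K,E,blob(cv2.morphologyEx((blue|((H>22)&(H<35)&(S>120))).astype(np.uint8),cv2.MORPH_CLOSE,np.ones((5,5))),r),z);print(n,rect(P))
box=(S>110)&((H<35))
P=ray(K,E,blob(box,(168,150,222,193)),62);print("box",rect(P),cv2.boxPoints(cv2.minAreaRect(P.astype(np.float32))).round(0).tolist())
red=((H<5)|(H>174))&(S>150)
c=blob(red,(290,200,320,225));print("ball",c.mean(0),ray(K,E,c.mean(0),119),"d",np.ptp(c,0))
E
python3 - <<'E'
import cv2
p=cv2.imread("pics/top0.png")
E
```

```text
plate (array([538.2,  12.3]), array([496.9, 357.6]), 85.25)
fixed (array([653.1, -47.3]), array([128.8,  29.8]), 85.6)
jaw (array([448.7, -30.4]), array([118.7,  32.6]), 85.22)
box (array([575.1, 169.4]), array([115.3,  85.8]), 85.86) [[528.0, 115.0], [614.0, 109.0], [622.0, 224.0], [537.0, 230.0]]
ball [304.71428571 213.9047619 ] [[ 443.68397588 -176.85832334]] d [7 6]
```

Request:
step_arm:
  plan:
    - [0.5,0,0,0,0.106]
    - [0.5,0,0,0,0.106]
    - [0.5,0,0,0,0.106]
    - [0.5,0,0,0,0.106]
    - [0.5,0,0,0,0.106]
    - [0.5,0,0,0,0.106]
    - [0.5,0,0,0,0.106]
    - [0.5,0,0,0,0.106]
    - [0.5,0,0,0,0.106]
    - [0.5,0,0,0,0.106]
    - [0.5,0,0,0,0.106]
    - [0.5,0,0,0,0.106]

```text
clock: 1.1
ee_pos: [204.8, 510.2, 232.3]
orientation: [0.999, -0.044, -0.0, 0.0]
force: [0.1, 0.1, -0.5]
grip_width: 46.3
```

```bash
cat >> h.py <<'E'
from scipy.spatial.transform import Rotation as Ro
YAW=-0.0812; O=np.array([544.1,-38.3])
Rv=np.array([[np.cos(YAW),-np.sin(YAW)],[np.sin(YAW),np.cos(YAW)]])
def tov(w): return (np.atleast_2d(w)-O)@Rv
def fromv(v): return O+np.atleast_2d(v)@Rv.T
def st(vt=None,z=None):
    from station import readout
    s=readout.sense(); R=Ro.from_quat(s["orientation"]).as_matrix(); p=s["ee_pos"]
    v=tov(p[:2])[0]; a=np.arctan2(R[1,0],R[0,0])-YAW
    print("t%.2f"%s["clock"],"vise xy",v.round(1),"tipz",round(p[2]-14,1),"ang",round(a,4),"F vise",(s["force"][:2]@Rv).round(1),s["force"][2].round(1),"w",round(s["grip_width"],1))
    if vt is not None:
        t=np.r_[fromv(vt)[0],z+14]; print("tool delta",(R.T@(t-p)).round(1))
E
python3 -c "
from h import *
st([14,300],60)"
```

```text
t1.10 vise xy [-382.7  519.2] tipz 218.3 ang -0.0071 F vise [0.1 0.1] -0.5 w 46.3
tool delta [398.2 216.3 158.4]
```

Request:
step_arm:
  plan:
    - [0.5,25,13.5,0,0]
    - [0.5,33,18,0,0]
    - [0.5,33,18,0,0]
    - [0.5,33,18,0,0]
    - [0.5,33,18,0,0]
    - [0.5,33,18,0,0]
    - [0.5,33,18,0,0]
    - [0.5,33,18,0,0]
    - [0.5,33,18,0,0]
    - [0.5,33,18,0,0]
    - [0.5,33,18,0,0]
    - [0.5,33,18,0,0]

```text
clock: 2.1
ee_pos: [575.2, 266.0, 232.3]
orientation: [0.999, -0.042, -0.0, 0.0]
force: [0.1, 0.5, -0.2]
grip_width: 46.6
```

Request:
step_arm:
  plan:
    - [0.5,8,4,20,0]
    - [0.5,0,0,30,0]
    - [0.5,0,0,30,0]
    - [0.5,0,0,30,0]
    - [0.5,0,0,30,0]
    - [0.5,0,0,10,0]
    - [0.5,0,0,0,0]
    - [0.5,0,0,0,0]

```text
clock: 2.77
ee_pos: [582.0, 263.0, 83.4]
orientation: [0.999, -0.041, 0.0, -0.0]
force: [0.1, 0.9, 0.1]
grip_width: 46.5
```

```bash
python3 -c "
from h import *
st([14,300],24)"
```

```text
t2.77 vise xy [ 13.3 303.3] tipz 69.4 ang -0.0018 F vise [-0.   0.9] 0.1 w 46.5
tool delta [ 0.7  3.3 45.4]
```

Request:
step_arm:
  plan:
    - [0.5,0.7,0,15,0]
    - [0.5,0,0,20,0]
    - [0.5,0,0,10,0]
    - [0.5,0,6,0,0]
    - [0.5,0,6,0,0]
    - [0.5,0,5,0,0]
    - [0.5,0,3,0,0]
    - [0.5,0,3,0,0]
    - [0.5,0,3,0,0]
    - [0.5,0,3,0,0]
    - [0.5,0,3,0,0]
    - [0.5,0,3,0,0]

```text
clock: 3.77
ee_pos: [579.7, 228.0, 38.0]
orientation: [0.999, -0.041, 0.0, -0.0]
force: [1.1, 2.1, 1.5]
grip_width: 46.6
```

Request:
step_arm:
  plan:
    - [0.5,0,3,0,0]
    - [0.5,0,3,0,0]
    - [0.5,0,3,0,0]
    - [0.5,0,4,0,0]
    - [0.5,0,4,0,0]
    - [0.5,0,4,0,0]
    - [0.5,0,4,0,0]
    - [0.5,0,4,0,0]
    - [0.5,0,4,0,0]
    - [0.5,0,4,0,0]
    - [0.5,0,4,0,0]
    - [0.5,0,4,0,0]

```text
clock: 4.77
ee_pos: [575.7, 182.6, 37.6]
orientation: [0.999, -0.041, -0.0, 0.0]
force: [0.5, 2.5, 2.0]
grip_width: 46.6
```

```bash
cat > look.py <<'E'
import sys
from h import *
from station import vision
st([14,62.5],24)
p,d=vision.read_camera("top");m=vision.camera_model("top");K,E=m["K"],m["extrinsics"]
cv2.imwrite(f"pics/{sys.argv[1]}.png",cv2.resize(p[100:270,140:350,::-1],None,fx=3.5,fy=3.5,interpolation=cv2.INTER_CUBIC))
H,S,V=[c.astype(int) for c in cv2.split(cv2.cvtColor(p,cv2.COLOR_RGB2HSV))]
def sh(n,mask,roi,z):
    try:
        P=tov(ray(K,E,blob(mask,roi),z)); print(n,rect(P),"min",P.min(0).round(0),"max",P.max(0).round(0))
    except Exception as e: print(n,e)
sh("box",(S>110)&(H<35),(168,150,290,193),62)
sh("blue jaw",cv2.morphologyEx(((H>100)&(H<125)&(S>110)|((H>22)&(H<35)&(S>120))).astype(np.uint8),cv2.MORPH_CLOSE,np.ones((5,5))),(225,175,290,225),58)
sh("ball",((H<5)|(H>174))&(S>150),(285,150,325,225),125)
E
python3 look.py a1
```

```text
t4.77 vise xy [ 13.6 222.7] tipz 23.6 ang -0.0018 F vise [0.3 2.5] 2.0 w 46.6
tool delta [  0.7 160.2  -0.4]
box (array([ 13. , 141.2]), array([86.9, 82.5]), 1.04) min [-30. 100.] max [ 56. 183.]
blue jaw (array([-95.5,   0.3]), array([119.1,  32.3]), 89.86) min [-112.  -59.] max [-79.  60.]
ball (array([ -89.7, -144.7]), array([18. , 21.2]), 6.19) min [ -99. -156.] max [ -80. -134.]
```

Request:
step_arm:
  plan:
    - [0.5,0,4,0,0]
    - [0.5,0,5,0,0]
    - [0.5,0,5,0,0]
    - [0.5,0,5,0,0]
    - [0.5,0,5,0,0]
    - [0.5,0,5,0,0]
    - [0.5,0,5,0,0]
    - [0.5,0,5,0,0]
    - [0.5,0,5,0,0]
    - [0.5,0,5,0,0]
    - [0.5,0,5,0,0]
    - [0.5,0,5,0,0]

```text
clock: 5.82
ee_pos: [570.7, 123.7, 37.6]
orientation: [0.999, -0.041, -0.0, 0.0]
force: [0.8, 0.9, -1.0]
grip_width: 46.4
```

Request:
step_arm:
  plan:
    - [0.5,0,5,0,0]
    - [0.5,0,5,0,0]
    - [0.5,0,5,0,0]
    - [0.5,0,5,0,0]
    - [0.5,0,5,0,0]
    - [0.5,0,5,0,0]
    - [0.5,0,5,0,0]
    - [0.5,0,5,0,0]
    - [0.5,0,5,0,0]
    - [0.5,0,5,0,0]
    - [0.5,0,3,0,0]
    - [0.5,0,0,0,0]

```text
clock: 6.82
ee_pos: [566.4, 70.7, 37.7]
orientation: [0.999, -0.042, -0.0, 0.0]
force: [0.4, -0.9, -0.8]
grip_width: 46.3
```

```bash
python3 look.py a2
```

```text
t6.82 vise xy [ 13.4 110.5] tipz 23.7 ang -0.0023 F vise [ 0.4 -0.8] -0.8 w 46.3
tool delta [ 0.7 48.  -0.3]
box (array([13.1, 18.7]), array([86.1, 57.8]), 0.29) min [-30. -10.] max [56. 48.]
blue jaw (array([-95.8, -12. ]), array([94.8, 33.1]), 89.08) min [-112.  -59.] max [-79.  35.]
ball (array([ -89.7, -144.7]), array([18. , 21.2]), 6.19) min [ -99. -156.] max [ -80. -134.]
```

Request:
step_arm:
  plan:
    - [0.5,0,5,0,0]
    - [0.5,0,5,0,0]
    - [0.5,0,5,0,0]
    - [0.5,0,5,0,0]
    - [0.5,0,5,0,0]
    - [0.5,0,5,0,0]
    - [0.5,0,5,0,0]
    - [0.5,0,5,0,0]
    - [0.5,0,4,0,0]
    - [0.5,0,3,0,0]
    - [0.5,0,0,0,0]
    - [0.5,0,0,0,0]

```text
clock: 7.87
ee_pos: [562.4, 24.3, 37.5]
orientation: [0.999, -0.042, -0.0, 0.0]
force: [-0.7, 0.1, 0.7]
grip_width: 46.2
```

Request:
step_arm:
  plan:
    - [0.5,0,-5,0,0]
    - [0.5,0,-10,0,0]
    - [0.5,0,-20,0,0]
    - [0.5,0,-5,-20,0]
    - [0.5,0,0,-30,0]
    - [0.5,0,0,-35,0]
    - [0.5,0,0,-35,0]
    - [0.5,-20,0,-30,-0.05]
    - [0.5,-20,0,0,-0.12]
    - [0,0,0,0,-0.12]
    - [0,0,0,0,-0.12]
    - [0,0,0,0,-0.12]

```text
clock: 8.87
ee_pos: [525.7, 67.7, 188.0]
orientation: [0.974, 0.225, 0.0, 0.0]
force: [-0.1, -0.7, 0.5]
grip_width: 31.2
```

Request:
step_arm:
  plan:
    - [0,0,0,0,-0.12]
    - [0,0,0,0,-0.12]
    - [0,0,0,0,-0.12]
    - [0,0,0,0,-0.12]
    - [0,0,0,0,-0.12]
    - [0,0,0,0,-0.12]
    - [0,0,0,0,-0.12]
    - [0,0,0,0,-0.12]
    - [0,0,0,0,-0.08]
    - [0,0,0,0,0]

```text
clock: 9.7
ee_pos: [525.8, 67.6, 187.6]
orientation: [0.735, 0.678, -0.0, -0.0]
force: [-0.4, 0.2, 0.2]
grip_width: 0.3
```

```bash
python3 look.py a3; python3 -c "
from h import *
st([-145,0],34)"
```

```text
t9.70 vise xy [-26.8 104.1] tipz 173.6 ang 1.5725 F vise [-0.4  0.2] 0.2 w 0.3
tool delta [-41.6  40.8 149.6]
box (array([ 13.1, -22.7]), array([68.8, 85.6]), 89.99) min [-30. -57.] max [56. 12.]
blue jaw (array([-95.6, -11.8]), array([32.6, 94.8]), 0.19) min [-112.  -59.] max [-79.  36.]
ball (array([ -89.7, -144.7]), array([18. , 21.2]), 6.19) min [ -99. -156.] max [ -80. -134.]
t9.75 vise xy [-26.8 104. ] tipz 173.6 ang 1.5673 F vise [0.2 0.1] -0.5 w 0.5
tool delta [-104.4 -117.8  139.6]
```

Request:
step_arm:
  plan:
    - [0,-15,-17,0,0]
    - [0,-22,-25,0,0]
    - [0,-22,-25,0,0]
    - [0,-22,-25,0,0]
    - [0,-23,-26,0,0]
    - [0,0,0,20,0]
    - [0,0,0,30,0]
    - [0,0,0,30,0]
    - [0,0,0,30,0]
    - [0,0,0,20,0]
    - [0,0,0,10,0]
    - [0,0,0,0,0]

```text
clock: 10.75
ee_pos: [398.6, -26.5, 45.9]
orientation: [0.737, 0.676, -0.001, -0.001]
force: [-0.9, -0.3, 0.1]
grip_width: 0.6
```

```bash
python3 look.py a4; python3 -c "
from h import *
st([-120,0],34)"
```

```text
t10.75 vise xy [-1.46e+02 -1.00e-01] tipz 31.9 ang 1.5653 F vise [-0.9 -0.4] 0.1 w 0.6
tool delta [ 63.4 159.7   7.4]
box (array([13.2, -1. ]), array([ 85.9, 112.5]), 0.22) min [-30. -57.] max [56. 55.]
blue jaw (array([-84., -40.]), array([36.1,  7.5]), 84.89) min [-89. -58.] max [-81. -22.]
ball (array([ -91.1, -144.9]), array([21. , 21.1]), 5.14) min [-101. -156.] max [ -80. -134.]
t10.80 vise xy [-145.3   -0.2] tipz 33.1 ang 1.566 F vise [0.3 0. ] 1.0 w 0.3
tool delta [ 0.3 25.3 -1. ]
```

View pics/a4.png

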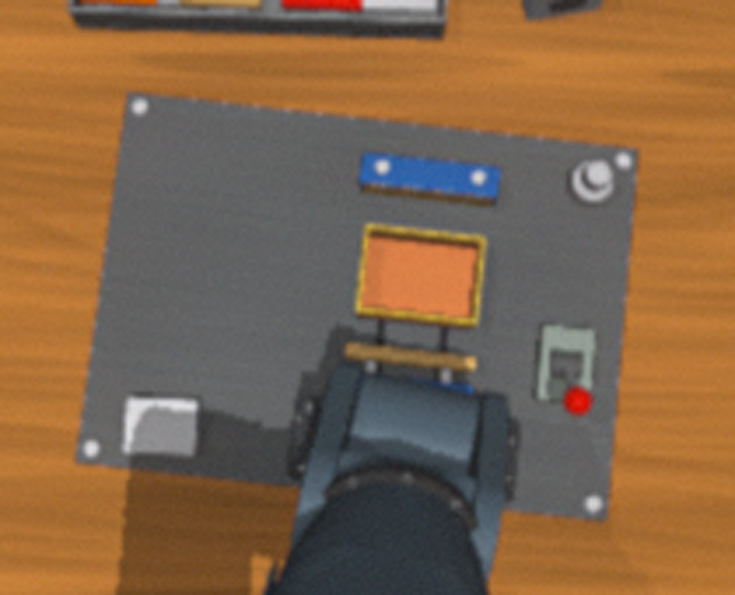

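Request:
step_arm:
  plan:
    - [0,0,6,0,0]
    - [0,0,8,0,0]
    - [0,0,5,0,0]
    - [0,0,3,0,0]
    - [0,0,2,0,0]
    - [0,0,2,0,0]
    - [0,0,2,0,0]
    - [0,0,2,0,0]
    - [0,0,2,0,0]
    - [0,0,2,0,0]
    - [0,0,3,0,0]
    - [0,0,3,0,0]

```text
clock: 11.8
ee_pos: [437.6, -30.1, 47.3]
orientation: [0.736, 0.677, -0.002, -0.002]
force: [-9.1, -0.4, 7.2]
grip_width: 0.6
```

```bash
python3 -c "
from h import *
st([-43,0],34)"
```

```text
t11.80 vise xy [-106.9   -0.4] tipz 33.3 ang 1.5682 F vise [-9.  -1.1] 7.2 w 0.6
tool delta [ 0.6 63.9 -1. ]
```

Request:
step_arm:
  plan:
    - [0,0,3,0,0]
    - [0,0,3,0,0]
    - [0,0,3,0,0]
    - [0,0,3,0,0]
    - [0,0,3,0,0]
    - [0,0,3,0,0]
    - [0,0,3,0,0]
    - [0,0,3,0,0]
    - [0,0,3,0,0]
    - [0,0,3,0,0]
    - [0,0,3,0,0]
    - [0,0,0,0,0]

```text
clock: 12.8
ee_pos: [470.9, -32.9, 47.3]
orientation: [0.736, 0.677, -0.001, -0.002]
force: [-6.4, 1.4, 4.7]
grip_width: 0.2
```

```bash
cat >> look.py <<'E'
pad=(H>8)&(H<28)&(S>60)
C=tov(ray(K,E,np.array([[c,r] for r in range(150,200) for c in range(236,268)]),62));
E
python3 look.py a5
```

```text
t12.80 vise xy [-73.4  -0.5] tipz 33.3 ang 1.5682 F vise [-6.5  0.9] 4.7 w 0.2
tool delta [63.2 87.3  9. ]
box (array([38.5, -1. ]), array([113. ,  63.1]), 89.11) min [  6. -57.] max [70. 55.]
blue jaw (array([ 24.5, -56.1]), array([13.,  0.]), 5.64) min [ 18. -57.] max [ 31. -55.]
ball (array([ -91.1, -144.9]), array([21. , 21.1]), 5.14) min [-101. -156.] max [ -80. -134.]
```

View pics/a5.png

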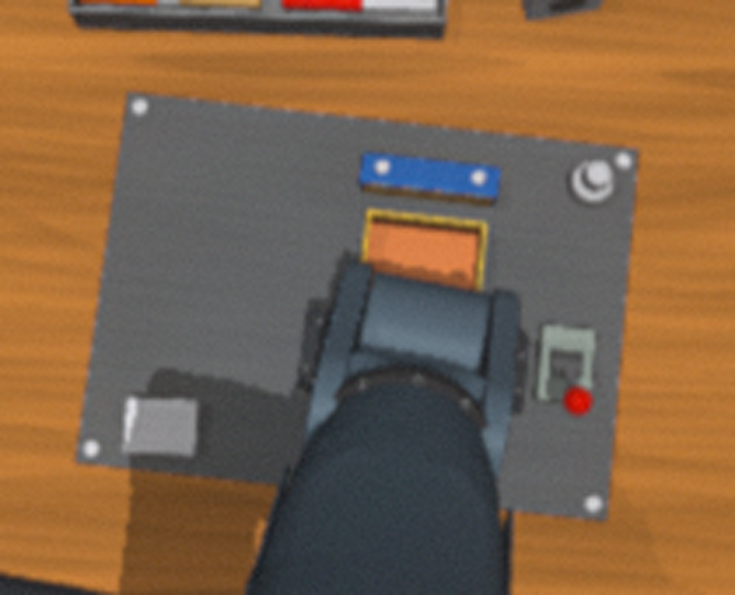

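Request:
step_arm:
  plan:
    - [0,0,3,0,0]
    - [0,0,3,0,0]
    - [0,0,3,0,0]
    - [0,0,3,0,0]
    - [0,0,3,0,0]
    - [0,0,2,0,0]
    - [0,0,2,0,0]
    - [0,0,2,0,0]
    - [0,0,2,0,0]
    - [0,0,2,0,0]
    - [0,0,0,0,0]

```text
clock: 13.77
ee_pos: [495.6, -34.9, 47.3]
orientation: [0.736, 0.677, -0.001, -0.002]
force: [-6.9, 0.6, 5.0]
grip_width: 0.1
```

```bash
python3 look.py a6
```

```text
t13.77 vise xy [-48.7  -0.6] tipz 33.3 ang 1.5682 F vise [-6.9  0. ] 5.0 w 0.1
tool delta [63.2 62.5  9. ]
box (array([65.7, -1.8]), array([113.8,  53.3]), 89.32) min [ 39. -59.] max [92. 55.]
blue jaw max() iterable argument is empty
ball (array([ -91.1, -144.8]), array([21. , 21.1]), 5.0) min [-101. -156.] max [ -80. -134.]
```

Request:
step_arm:
  plan:
    - [0,0,2,0,0]
    - [0,0,1,0,0]
    - [0,0,0,0,0]
    - [0,0,0,0,0]

```text
clock: 14.15
ee_pos: [498.4, -35.1, 47.2]
orientation: [0.736, 0.677, -0.001, -0.002]
force: [-7.8, 0.8, 5.4]
grip_width: 0.8
```

```bash
python3 look.py a7
```

```text
t14.15 vise xy [-45.8  -0.6] tipz 33.2 ang 1.5682 F vise [-7.9  0.2] 5.4 w 0.8
tool delta [63.2 59.7  9. ]
box (array([67.6, -0.7]), array([116.7,  50.8]), 89.92) min [ 42. -59.] max [93. 58.]
blue jaw max() iterable argument is empty
ball (array([ -89.7, -144.7]), array([18. , 21.2]), 6.19) min [ -99. -156.] max [ -80. -134.]
```

Request:
step_arm:
  plan:
    - [0,0,1,0,0]
    - [0,0,1,0,0]
    - [0,0,1,0,0]
    - [0,0,1,0,0]

```text
clock: 14.53
ee_pos: [501.8, -35.4, 47.2]
orientation: [0.736, 0.677, -0.002, -0.002]
force: [-11.9, 1.1, 8.8]
grip_width: 0.3
```

```bash
python3 look.py a8
python3 - <<'E'
from station import vision
import cv2
p,d=vision.read_camera("scene")
cv2.imwrite("pics/s8.png",cv2.resize(p[130:300,165:360,::-1],None,fx=3.5,fy=3.5,interpolation=cv2.INTER_CUBIC))
E
```

```text
t14.53 vise xy [-42.4  -0.6] tipz 33.2 ang 1.5683 F vise [-12.    0.2] 8.8 w 0.3
tool delta [63.2 56.3  8.9]
box (array([70.1, -0.7]), array([116.7,  45.7]), 89.92) min [ 47. -59.] max [93. 58.]
blue jaw max() iterable argument is empty
ball (array([ -89.7, -144.7]), array([18. , 21.2]), 6.19) min [ -99. -156.] max [ -80. -134.]
```

View pics/s8.png

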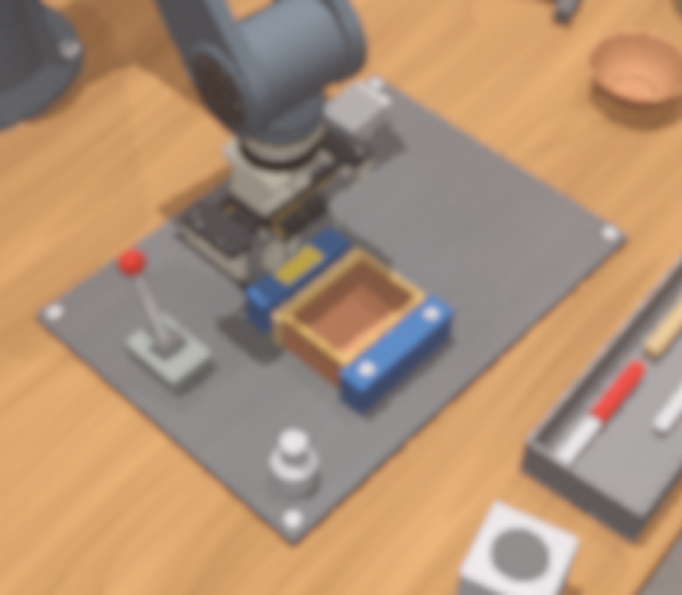

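Request:
step_arm:
  plan:
    - [0,0,-3,0,0]
    - [0,0,-10,0,0]
    - [0,0,-20,0,0]
    - [0,0,-25,-10,0]
    - [0,0,-30,-30,0]
    - [0,0,0,-35,0]
    - [0,0,0,-35,0]
    - [0,0,0,-20,0]
    - [0,0,0,0,0]

```text
clock: 15.38
ee_pos: [419.0, -28.8, 181.0]
orientation: [0.736, 0.677, 0.002, 0.003]
force: [-0.4, -0.1, 0.1]
grip_width: 0.8
```

Request:
step_arm:
  plan:
    - [0,-20,-8,0,0]
    - [0,-30,0,0,0]
    - [0,-30,0,0,0]
    - [0,-30,0,0,0]
    - [0,-25,0,0,0]
    - [0,-9,0,0,0]
    - [0,0,0,0,0]
    - [0,0,0,0,0]

```text
clock: 16.05
ee_pos: [396.8, -170.8, 176.5]
orientation: [0.736, 0.676, -0.0, -0.001]
force: [0.3, -0.1, 0.4]
grip_width: 0.2
```

```bash
python3 look.py a9;python3 -c "
from h import *
st([-130,-145],105)"
```

```text
t16.05 vise xy [-136.1 -144. ] tipz 162.5 ang 1.5672 F vise [ 0.3 -0.1] 0.4 w 0.2
tool delta [206.9 149.5 138.5]
box (array([45.7, -0.1]), array([117.8,  94.5]), 89.89) min [ -2. -59.] max [93. 59.]
blue jaw (array([-21.5,  -0.3]), array([119.9,  32.4]), 89.88) min [-38. -60.] max [-5. 60.]
ball max() iterable argument is empty
t16.10 vise xy [-136.  -143.5] tipz 162.6 ang 1.5682 F vise [-0.6  0.5] 0.7 w 0.6
tool delta [-1.5  6.  57.6]
```

View pics/a9.png

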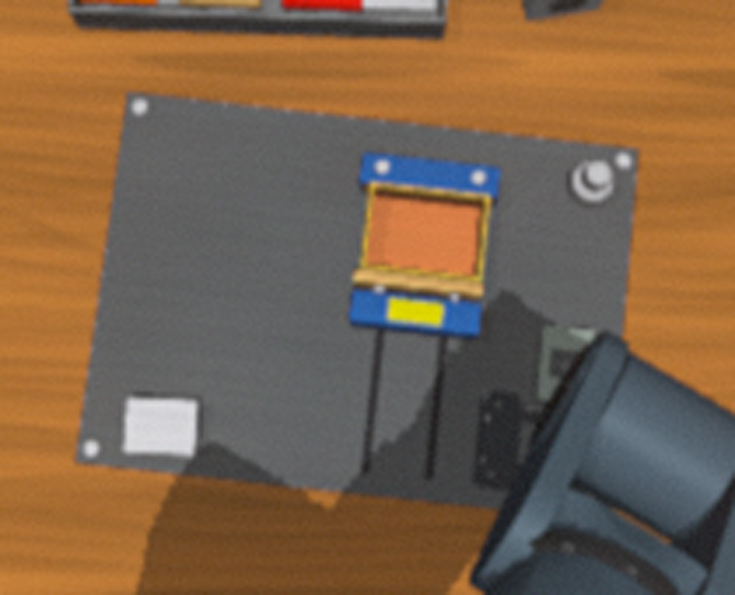

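The box stands square between the jaws at (425,240), with the pad against it. The jaw origin is about -6.5 mm, so the pad is compressed about 4.5 mm. Next is the lever.

Request:
step_arm:
  plan:
    - [0,-1.5,0,15,0]
    - [0,0,0,25,0]
    - [0,0,0,17,0]
    - [0,0,6,0,0]
    - [0,0,8,0,0]
    - [0,0,5,0,0]
    - [0,0,4,0,0]
    - [0,0,4,0,0]
    - [0,0,4,0,0]
    - [0,0,4,0,0]
    - [0,0,4,0,0]
    - [0,0,4,0,0]

```text
clock: 17.1
ee_pos: [440.2, -176.4, 120.2]
orientation: [0.736, 0.677, -0.0, 0.0]
force: [-0.6, 0.1, 0.6]
grip_width: 0.0
```

Request:
step_arm:
  plan:
    - [0,0,5,0,0]
    - [0,0,5,0,0]
    - [0,0,5,0,0]
    - [0,0,5,0,0]
    - [0,0,5,0,0]
    - [0,0,5,0,0]
    - [0,0,5,0,0]
    - [0,0,5,0,0]
    - [0,0,5,0,0]
    - [0,0,5,0,0]
    - [0,0,0,0,0]

```text
clock: 18.02
ee_pos: [490.5, -180.7, 120.1]
orientation: [0.736, 0.677, 0.0, 0.0]
force: [0.2, 0.6, 0.0]
grip_width: 0.5
```

```bash
python3 -c "
from h import *
st([-18,-145],105)"
```

```text
t18.02 vise xy [ -41.8 -146.3] tipz 106.1 ang 1.5683 F vise [0.1 0.7] 0.0 w 0.5
tool delta [ 1.3 23.8  1.1]
```

Request:
step_arm:
  plan:
    - [0,1,4,0,0]
    - [0,0,4,0,0]
    - [0,0,4,0,0]
    - [0,0,4,0,0]
    - [0,0,3,0,0]
    - [0,0,2,0,0]
    - [0,0,2,0,0]
    - [0,0,0,0,0]

```text
clock: 18.68
ee_pos: [510.4, -181.1, 119.7]
orientation: [0.736, 0.677, -0.002, -0.003]
force: [-14.1, -0.4, 8.7]
grip_width: 0.3
```

```bash
python3 -c "
from h import *
st([-14,-145],105)"
python3 - <<'E'
from station import vision
import cv2
p,d=vision.read_camera("scene")
cv2.imwrite("pics/s9.png",cv2.resize(p[130:300,165:360,::-1],None,fx=3.5,fy=3.5,interpolation=cv2.INTER_CUBIC))
E
```

```text
t18.68 vise xy [ -22.  -145.1] tipz 105.7 ang 1.5687 F vise [-14.   -1.6] 8.7 w 0.3
tool delta [0.1 8.  0.6]
```

View pics/s9.png

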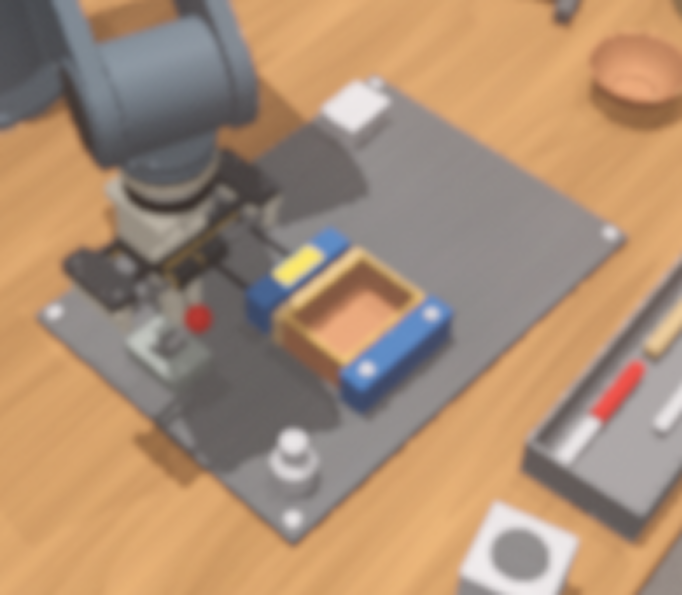

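The lever has met its stop, with 14 N at the wrist, and the ball is over at (198,318). Now I retreat and verify.

Request:
step_arm:
  plan:
    - [0,0,-4,0,0]
    - [0,0,-15,0,0]
    - [0,0,-30,0,0]
    - [0,0,-35,-20,0]
    - [0,0,-35,-30,0]
    - [0,0,-35,-20,0]
    - [0,0,-30,0,0]
    - [0,0,0,0,0]
    - [0,0,0,0,0]

```text
clock: 19.48
ee_pos: [332.4, -166.6, 187.9]
orientation: [0.737, 0.676, 0.0, 0.001]
force: [1.2, -0.5, -0.1]
grip_width: 0.8
```

```bash
python3 look.py a10
python3 - <<'E'
from h import *
from station import vision
# ball in both views -> triangulate; other loose things compared with start
C=[];
for n in("top","scene"):
    p,d=vision.read_camera(n);m=vision.camera_model(n);K,E=m["K"],m["extrinsics"]
    H,S,V=[c.astype(int) for c in cv2.split(cv2.cvtColor(p,cv2.COLOR_RGB2HSV))]
    r=((H<5)|(H>174))&(S>150)
    c=blob(r,(260,150,325,225) if n=="top" else (195,190,245,245)).mean(0)
    C.append((K@np.linalg.inv(E)[:3],c))
X=cv2.triangulatePoints(C[0][0],C[1][0],C[0][1].reshape(2,1),C[1][1].reshape(2,1))[:,0];X=X[:3]/X[3]
v=tov(X[:2])[0];print("ball",v.round(1),X[2].round(1),"lean",np.arctan2(v[0]+50,X[2]-34).round(2),"start lean",np.arctan2(-39.7,91).round(2))
E
```

```text
t19.48 vise xy [-200.6 -145.1] tipz 173.9 ang 1.567 F vise [ 1.3 -0.4] -0.1 w 0.8
tool delta [208.6 213.5 150.1]
box (array([45.7, -0.2]), array([117.4,  94.5]), 89.89) min [ -2. -59.] max [93. 59.]
blue jaw (array([-21.8,   0. ]), array([ 32. , 119.3]), 0.12) min [-38. -60.] max [-6. 60.]
ball (array([  -2.9, -143.1]), array([21.5, 21.3]), 4.96) min [ -14. -154.] max [   8. -132.]
ball [  -1.8 -144.6] 123.5 lean 0.49 start lean -0.41
```

View pics/a10.png

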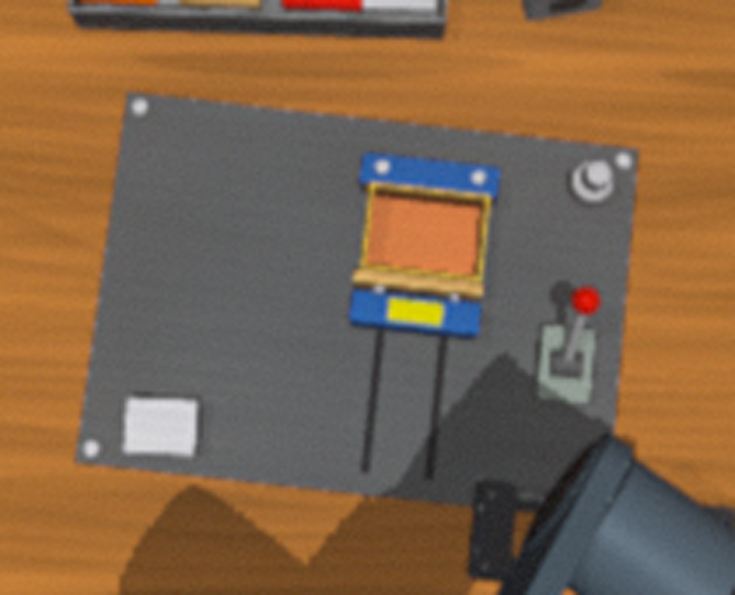

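Run:
```python
from h import *
from station import vision
f=np.load("top0.npz");p1,_=vision.read_camera("top");K,E=f["K"],f["E"]
for p,jx in((f["p"],-80.7),(p1,-6.7)):
    # profile along vise x at y=-45..45 (plane z=56), between jaw front and box: wood = red-blue high
    M=np.linalg.inv(E)[:3]; xs=np.arange(jx-5,jx+45,1.); acc=0
    for y in(-58,-57,-59,57,58,59):
        w=np.c_[fromv(np.c_[xs,0*xs+y]),0*xs+55,0*xs+1]; q=(K@(M@w.T)); q=(q[:2]/q[2]).astype(np.float32)
        s=cv2.remap(p,q[0][None],q[1][None],cv2.INTER_LINEAR)[0].astype(int); acc=acc+(s[:,0]-s[:,2])/6
    acc=np.clip(acc,0,None); print("wood centre ahead of jaw",round((acc*(xs-jx)).sum()/acc.sum(),1)); print(acc.astype(int)[::2])
```

```text
wood centre ahead of jaw 19.9
[ 0  0  0  0  0  0  0  4 13 34 59 76 86 89 80 64 34 12  0  0  0  0  0  0
  0]
wood centre ahead of jaw 22.5
[ 0  0  0  0  0  8 32 55 73 86 88 82 71 54 42 39 38 38 36 36 36 37 38 37
 35]
```

```bash
python3 -c "
from station import arm
print(arm.finish_job())"
```

```text
the job is handed in; nothing more can be done
None
```

I slid the box along the plate to the middle of the vise, closed the sliding jaw onto it and swung the lever to its stop. Then I backed the arm clear and handed the job in at about 20 s. No verdict is reported, so what follows is from my own last checks.

- **Box position:** it stands about 0 to 1 mm from centre along the jaws and looks square, against the fixed jaw. The box outline blended with the wooden faces in the last view, so squareness there rests on the picture and the jaw fit, not a separate fit of the box.
- **Clamping:** the sprung face is pressed in 4.3 mm by the jaw position and 5 to 6 mm by the shift of the wooden face. That is roughly 2.6 to 3.3 N. The push force on the jaw also rose from about 8 to 12 N at the end. The contact forces on the box itself were not measured directly.
- **Lever:** it reached its stop, with 14 N at the wrist. The ball triangulated at +0.49 rad from upright, against about -0.41 at the start. That is a swing of about 0.9 rad, so it should be locked, although it falls slightly short of the nominal 1.0.
- **Loose things:** the bench block and punch look unmoved in the last top view. The table items were out of the robot's path, and I did not measure them again.

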